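# Pin the pull handle to the spring jaw and hold the model clamp open at its mark

### The job

The model clamp's pull handle has come uncoupled: take the blue-gripped pin from its wooden block and push it down through the fork and lug holes until its collar sits fully home on the fork, while the jaw is still closed. Then pull the orange handle bar out until the jaw's black pointers are over the red bands and finish while still holding the handle there, gripping the bar with the jaw still and kept open by nothing but the handle, so that someone can set a model in. Leave the flask, bowl, saw and spatula where they are.

Things in the scene. Friction and masses are not known exactly. Their poses are not given: they have to be found in the camera images.
- fixture: Bench clamp for holding models, bolted down: grey base plate 265 x 130 x 14 mm (running from 165 mm on its -x side to 100 mm on its +x side of the origin). Origin on the table top under the middle of its width, its own z up. Its own -x direction is the pull direction, roughly towards the robot. A cork-faced aluminium fixed jaw 82 mm high stands at its far end.
- jaw: The moving jaw (aluminium, cork-faced, 90 mm wide, 85 mm high) with its dark steel fork (clevis) on the robot's side. It slides along the fixture's -x by up to 65 mm; springs return it to its stop (about 6 N at the stop, plus 1.2 N per 10 mm). Its origin coincides with the fixture's origin at the stop and moves with the jaw. At the start it is at its stop.
- fork_hole (a point): Centre of the hole in the top face of the fork's upper plate, 54 mm above the table, z up; the hole is vertical, 12 mm wide with a small chamfer, upper plate 36 x 40 x 8 mm, lower plate 8 mm thick at 24 to 32 mm above the table. The handle's brass lug (10 mm thick, 34 to 44 mm above the table, 12 mm hole) already lies between the plates with its hole in line. It lies 50 mm on the robot's side of the jaw's origin.
- pointer (a point): Middle of the black pointer needle (3 mm wide) on the left (the fixture's +y) side of the moving jaw, 55 mm off the centre line and 18.5 mm above the table; an identical one is on the other side. It moves with the jaw.
- mark: The red mark: two fixed red bands, each 10 mm wide along the pull direction, beside the moving jaw on white strips 56 mm to either side of the centre line, just under the pointers' path. Origin on the centre line midway along the bands' 10 mm; its axes are parallel to the fixture's. It lies 28 to 48 mm in the pull direction from where the pointers start.
- handle: The pull handle: brass lug and bar with a steel cross piece, two posts and an orange cross bar. It slides freely (about 1 N friction, 65 mm travel) along the fixture's -x and is not joined to the jaw until the pin is in; when pinned, the jaw follows it with up to 3 mm of play. Its origin coincides with the fixture's at the start and moves with the handle.
- handle_bar (a point): Middle of the handle's orange cross bar: 14 mm in diameter, along the fixture's y, 80 mm above the table, 72 mm clear between its posts, 29 mm clear below it before the cross piece (whose top is 44 mm above the table). 135 mm on the robot's side of the handle's origin. Can be pinched from above, fingers in front of and behind the bar.
- pin_block: Wooden block 70 x 70 x 45 mm, fixed to the table, in whose central vertical hole (12 mm wide, 40 mm deep) the pin stands at the start. Origin at the centre of its underside, z up.
- pin_grip (a point): Centre of the blue grip of the headed pin (z along the pin, upwards from the shaft to the grip). Grip 16 mm in diameter, 38 mm high; under it a steel collar 22 mm in diameter, 6 mm thick, then the shaft, 10 mm in diameter, 36 mm long with a tapered foot. Pin 80 mm long in all, about 60 g; shaft's tip 61 mm below this point. Stands upright at the start.
- pin_collar (a point): Centre of the underside of the pin's collar, 25 mm below pin_grip along the pin; the collar lies on the fork's top face when the pin is fully home.
- flask: Finished brown clay flask with stopper, 78 mm in diameter, 138 mm high, standing loose and upright. Origin at the centre of its underside. Leave alone.
- bowl: Cream bowl, 130 mm in diameter, 70 mm high, loose. Origin at the centre of its underside. Leave alone.
- saw: Small hacksaw lying flat, black handle, about 310 x 75 mm, 20 mm high, loose. Origin near its middle on the table top. Leave alone.
- spatula: Modelling spatula lying flat, 190 mm long, loose. Origin on the table top. Leave alone.

How it is judged:
By the outcome, as a careful person would: the job done as asked, in the order asked, and still so for the second after the job is handed in, while the arm keeps its last pose, push and grip.
It also fails if it takes over 64 s, if anything falls off the work surface, if the arm or the gripper's body presses on something with over 40 N, if the wrist force passes 120 N, or if a joint passes its speed limit or range.

### The arm

A 7-joint arm with a two-finger parallel gripper is mounted at the origin on the work surface. World frame = base frame: x ahead of the robot, y to its left, z up, the work surface at z = 0. Lengths are in m, angles in rad, forces in N, time in s.
With the tool pointing down it reaches from about 0.4 to 0.85 m from the base axis. Payload 4.5 kg.
Tool frame: the origin (TCP) lies midway between the tips of the shut fingers; the grasp point (between the pads) lies 19 mm behind it (robot.grip_point_offset is the distance from the TCP to the grasp point, in m); z points along the fingers, y is the line along which they close (so a half turn about z gives the same grasp; the last joint's range is limited). The gripper opens to 88 mm and grips with 3 to 60 N. Pads are 18 mm wide; open, the fingers measure 123 mm over their backs; the gripper's body (75 mm by 187 mm) begins 45 mm behind the grasp point.
Start: joints at [1.358, 0.689, -0.195, 1.565, 0.157, 0.902, -0.215], TCP at [0.153, -0.606, 0.239] pointing down, gripper open.
Joint ranges: [-3.01, 3.01], [-0.46, 2.08], [-1.47, 1.51], [0.13, 2.56], [-1, 4.14], [0.04, 2.09], [-2.66, 2.66]. Speed limits (rad/s): [2.57, 2.57, 3.14, 3.14, 3.14, 3.14, 3.14].

### API

Orientations are given as a unit quaternion [x, y, z, w].
In Python, from rig import robot, cams, job gives the robot as it stands.
- The arm moves only by the tool carry_out, never from a script. Its argument "increments" is a list of rows, each an object with "dr": the turn, a rotation vector about the tool's x, y, z in degrees, a list of three; "translation": the shift along the tool's x, y, z in cm, a list of three; "jaw": the opening, from -1 (shut) to 1 (fully open), so that 0 is half open. In form: [{"dr": [ax, ay, az], "translation": [x, y, z], "jaw": jaw}, ...]. A call has 1 to 12 rows; each row is the pose to reach, as a shift and turn from the pose commanded when the call began, along the tool's axes at that moment; what a row does not reach only later rows make up. A row lasts 1/12 s, in which the tool goes at most 41.7 mm and 7.16 degrees, less where a joint would pass 70% of its speed; a pose out of reach is approached as far as the arm can. A call with a gripper value outside its range is refused whole. The fingers move at their own pace and stop on an object; the grip force is fixed at half the most. Time passes only in rows, so rows that repeat a pose let the fingers close. It gives the time, the measured TCP pose, the force, the opening and the grip force at its end, in the units of the state.
- robot.observe(): the state, without advancing time (a new reading comes with each control period).
- cams.capture(name): name is "scene" or "top"; returns a dict with "color" (480x640x3 uint8, red, green, blue), "z_map" (480x640 float32, m along the optical axis (not along the pixel's ray), 0 where there is no reading), "K" (3x3 intrinsics, pixels), "R" (3x3) and "t" (3): a world point X has camera coordinates R X + t. Camera axes: x right, y down, z forward; pixel columns grow to the right and rows downward; lengths in m; the calibration is good to about 2 mm. A picture is of the moment at which its call begins.
- job.job_done(): hands the job in; it is judged then, once.
The state is a dict: "time": time; "joint_pos": joint angles; "qvel": joint speeds; "joint_efforts": joint torques, N m; "ee_pos": TCP position; "tcp_rot": TCP orientation; "force": force on the tool from outside, world axes, zero at the start; "ft_torque": the same for the moment, N m; "width": finger opening in m; "gripper_force": force on a finger pad.
Only numpy, scipy, OpenCV 4.12 (cv2) and the standard library are available. Lean on these libraries where they do the work, as an engineer would, in place of code of your own. Each camera call takes 0.05 s, during which the arm holds its last target. There are 200 camera calls.

## Working session

There is one attempt and no reset: what is moved stays moved. The work goes in short steps, Python scripts to look and compute and a tool call to move; the robot and the scene stay as the last step left them, time stands still between calls to the robot, and variables do not carry over. Pictures are saved under pics/ and viewed, at most 10 in all, crops included, and the job is handed in when it is done.

Besides the shell and the picture viewer there is one more tool, called after ">>>" by a JSON object that holds its "api" and its "payload", one argument or row to a line. carry_out: Moves the arm, as the interface text tells. Its arguments: {"type":"object","properties":{"increments":{"type":"array"}},"required":["increments"]}

```bash
mkdir -p pics
cat > h.py <<'E'
import numpy as np, cv2
from rig import robot, cams, job
from scipy.spatial.transform import Rotation as Rn
def cap(n,save=None):
    c=cams.capture(n)
    if save: cv2.imwrite('pics/'+save,cv2.cvtColor(c['color'],cv2.COLOR_RGB2BGR))
    return c
def ray(c,u,v,z):
    "pixel -> world point on plane at height z"
    o=-c['R'].T@c['t']; d=c['R'].T@np.linalg.solve(c['K'],[u,v,1.])
    return o+d*(z-o[2])/d[2]
def cloud(c):
    v,u=np.mgrid[:480,:640]; z=c['z_map']
    p=np.stack([u*z,v*z,z],-1)@np.linalg.inv(c['K']).T
    return (p-c['t'])@c['R']
def hsv(c): return cv2.cvtColor(c['color'],cv2.COLOR_RGB2HSV)
def totool(vec,s=None):
    s=s or robot.observe()
    return Rn.from_quat(s['tcp_rot']).inv().apply(vec)*100
E
python3 - <<'E'
from h import *
for n in('scene','top'):
    c=cap(n,n+'0.png'); print(n,-c['R'].T@c['t'],c['R'][2])
s=robot.observe(); print(s); print(Rn.from_quat(s['tcp_rot']).as_matrix().round(3))
E
```

```text
scene [ 1.20812005 -0.97620712  1.07370394] [-0.44606038  0.62897684 -0.63672465]
top [ 0.31038656 -0.02931153  1.14417247] [ 0.21745717  0.01004385 -0.97601819]
{'time': 0.1, 'joint_pos': array([ 1.35776408,  0.68988867, -0.1945437 ,  1.56621758,  0.15730194,
        0.90250046, -0.21508619]), 'qvel': array([-1.01315582e-04, -2.20034103e-03,  1.64491502e-05, -3.56649764e-03,
        2.63561769e-04, -2.08593956e-03, -7.46040892e-04]), 'joint_efforts': array([-3.76343916e-03, -5.28499711e+01, -1.27197616e+00, -1.53837883e+01,
       -5.26232400e-02,  1.99127280e-03,  8.26418272e-05]), 'ee_pos': array([ 0.1525425 , -0.60552457,  0.23800396]), 'tcp_rot': array([ 9.92386991e-01,  1.23156008e-01, -1.51948526e-04, -7.96494109e-04]), 'force': array([ 0.8913994 ,  0.29125446, -0.15402326]), 'ft_torque': array([-0.02041854,  0.03453169,  0.03892382]), 'gripper_force': 0.0, 'width': 0.08825606533642792}
[[ 0.97   0.244 -0.   ]
 [ 0.244 -0.97   0.002]
 [-0.    -0.002 -1.   ]]
```

View pics/scene0.png

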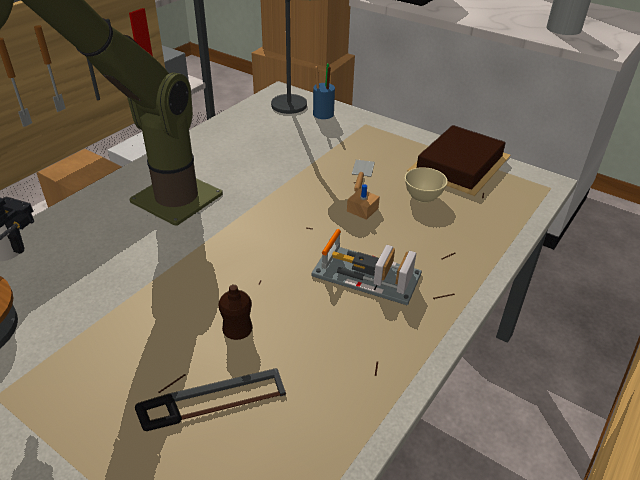

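View pics/top0.png

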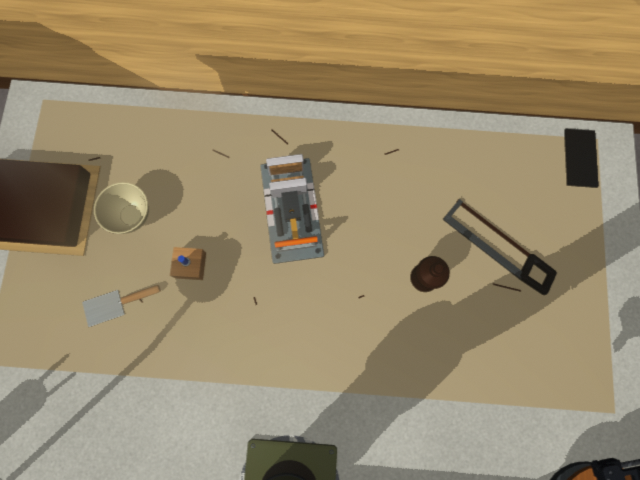

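The top view shows the blue pin at (183,260), the orange bar at (297,242), the jaw at (288,185), the bowl at (121,208) and the flask at (430,273). I'll measure these next.

```bash
cat >> h.py <<'E'
def blob(c,lo,hi,box=None):
    m=cv2.inRange(hsv(c),lo,hi)
    if box: 
        k=np.zeros_like(m); k[box[1]:box[3],box[0]:box[2]]=1; m*=k
    n,l,st,ce=cv2.connectedComponentsWithStats(m)
    i=1+st[1:,4].argmax(); return l==i
def orange(c,box): return blob(c,(3,180,120),(16,255,255),box)
def blue(c,box): return blob(c,(105,150,40),(130,255,255),box)
E
python3 - <<'E'
from h import *
t=cap('top'); s=cap('scene')
P={'top':cloud(t),'scene':cloud(s)}
for n,c,bo,bb in(('top',t,(250,225,340,260),(165,245,205,275)),('scene',s,(310,220,350,265),(350,175,380,210))):
    for nm,m,zr in(('orange',orange(c,bo),.08),('blue',blue(c,bb),.075)):
        p=P[n][m]; v,u=np.nonzero(m)
        print(n,nm,m.sum(),'px',u.mean().round(1),v.mean().round(1),'ray',ray(c,u.mean(),v.mean(),zr).round(4),'cloud med',np.median(p,0).round(4),'zmax',np.percentile(p[:,2],98).round(4))
        q=p[p[:,2]>np.percentile(p[:,2],98)-.006]; print('   top part',q.mean(0).round(4),len(q))
        if nm=='orange':
            r=cv2.minAreaRect(p[:,:2].astype(np.float32)*1000); print('   rect',r)
# fixture regions from both clouds
a=P['top'][150:270,250:335].reshape(-1,3)
for lo,hi,nm in((.009,.018,'plate'),(.075,.095,'tall')):
    q=a[(a[:,2]>lo)&(a[:,2]<hi)]; print(nm,len(q),cv2.minAreaRect(q[:,:2].astype(np.float32)*1000))
# jaw tops separately
for box in((262,150,308,170),(265,176,312,192)):
    q=P['top'][box[1]:box[3],box[0]:box[2]].reshape(-1,3); q=q[q[:,2]>.076]; print('jaw',box,len(q),q.mean(0).round(4),cv2.minAreaRect(q[:,:2].astype(np.float32)*1000))
b=P['top'][240:285,165:210].reshape(-1,3); q=b[(b[:,2]>.038)&(b[:,2]<.05)]; print('block',len(q),q.mean(0),cv2.minAreaRect(q[:,:2].astype(np.float32)*1000))
m=blob(t,(0,200,120),(3,255,255),(255,190,335,225));
h=hsv(t); mm=(((h[...,0]<4)|(h[...,0]>175))&(h[...,1]>170)&(h[...,2]>100)); mm[:,:255]=0;mm[:,335:]=0;mm[:190]=0;mm[225:]=0
n,l,st,ce=cv2.connectedComponentsWithStats(mm.astype(np.uint8))
for i in range(1,n): print('red',st[i],ray(t,*ce[i],.015).round(4))
im=cv2.resize(cv2.cvtColor(t['color'],6+0-2 if 0 else cv2.COLOR_RGB2BGR)[145:270,245:345],None,fx=6,fy=6,interpolation=cv2.INTER_CUBIC)
cv2.imwrite('pics/fix.png',cv2.resize(im,(480,600)))
E
```

```text
top orange 202 px 296.3 241.3 ray [0.5589 0.0262 0.08  ] cloud med [0.558  0.0265 0.086 ] zmax 0.0901
   top part [0.5578 0.0258 0.0867] 158
   rect ((558.4639892578125, 26.919055938720703), (13.93309211730957, 95.78353118896484), 12.759592056274414)
top blue 26 px 181.2 258.4 ray [0.4983 0.2925 0.075 ] cloud med [0.4963 0.2882 0.0897] zmax 0.0933
   top part [0.4956 0.2879 0.0902] 22
scene orange 126 px 330.4 241.8 ray [0.557  0.0279 0.08  ] cloud med [0.5619 0.0208 0.0871] zmax 0.0931
   top part [ 0.58   -0.0046  0.1204] 63
   rect ((862.682373046875, -460.86126708984375), (40.721797943115234, 1240.151611328125), 31.95335578918457)
scene blue 59 px 363.7 190.5 ray [0.4987 0.2864 0.075 ] cloud med [0.4993 0.2859 0.0765] zmax 0.0914
   top part [0.4981 0.2874 0.089 ] 18
plate 2387 ((657.32421875, 50.356239318847656), (264.7357482910156, 129.87265014648438), 12.438196182250977)
tall 1064 ((661.0428466796875, 51.074485778808594), (225.3574676513672, 99.80042266845703), 12.432599067687988)
jaw (262, 150, 308, 170) 401 [0.7523 0.0709 0.0923] ((538.892578125, 44.68003845214844), (472.1210021972656, 88.66039276123047), 7.306459903717041)
jaw (265, 176, 312, 192) 396 [0.6998 0.0596 0.0867] ((521.2957763671875, -2.908111572265625), (415.6279602050781, 89.28936767578125), 19.260229110717773)
block 775 [0.49490165 0.28880701 0.04496802] ((496.1976623535156, 290.1639404296875), (71.11739349365234, 71.86652374267578), 0.6715025305747986)
red [311 205   6   3  16] [ 0.6693 -0.0056  0.015 ]
red [268 211   5   3  11] [0.6454 0.1038 0.015 ]
```

View pics/fix.png

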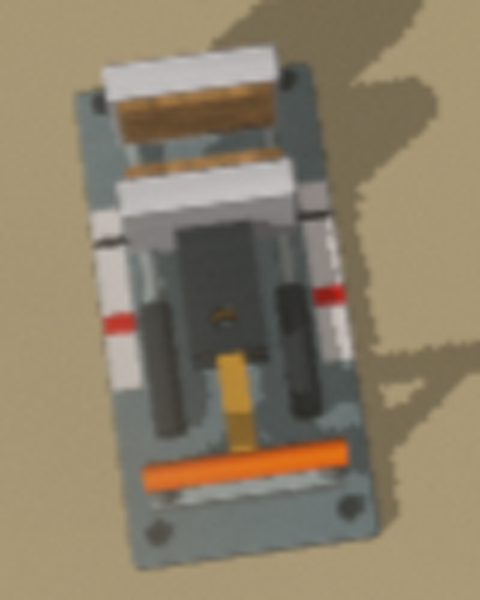

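The top crop shows the fixture at a yaw of about 12.4°, with its plate matching 265×130 mm. The fork hole is at crop (225,317), the pointers are at (110,241) and (313,214), and the red bands are at (120,324) and (330,295). I take the fixture origin as about (0.689,0.057), so the hole is at (0.640,0.047), the bar at (0.558,0.027) and the pin at (0.497,0.289). I'll move now.

>>> {"api": "carry_out", "payload": {
  "increments": [
    {"dr":[0,0,0],"translation":[36.6,-36.2,-1],"jaw":0.2},
    {"dr":[0,0,0],"translation":[36.6,-36.2,-1],"jaw":0.2},
    {"dr":[0,0,1.7],"translation":[36.6,-36.2,-1],"jaw":0.2},
    {"dr":[0,0,1.7],"translation":[36.6,-36.2,-1],"jaw":0.2},
    {"dr":[0,0,1.7],"translation":[36.6,-36.2,-1],"jaw":0.2},
    {"dr":[0,0,1.7],"translation":[36.6,-36.2,-1],"jaw":0.2},
    {"dr":[0,0,1.7],"translation":[36.6,-36.2,-1],"jaw":0.2},
    {"dr":[0,0,1.7],"translation":[36.6,-36.2,-1],"jaw":0.2},
    {"dr":[0,0,1.7],"translation":[36.6,-36.2,-1],"jaw":0.2},
    {"dr":[0,0,1.7],"translation":[36.6,-36.2,-1],"jaw":0.2},
    {"dr":[0,0,1.7],"translation":[36.6,-36.2,-1],"jaw":0.2},
    {"dr":[0,0,1.7],"translation":[36.6,-36.2,-1],"jaw":0.2}
  ]
}}

```text
time: 1.2
ee_pos: [0.4121, -0.1765, 0.2486]
tcp_rot: [0.994, 0.108, 0.0, 0.0]
force: [2.0, -0.5, -0.4]
width: 0.0527
gripper_force: 0.0
```

>>> {"api": "carry_out", "payload": {
  "increments": [
    {"dr":[0,0,0],"translation":[18.3,-43.6,0],"jaw":0.2},
    {"dr":[0,0,0],"translation":[18.3,-43.6,0],"jaw":0.2},
    {"dr":[0,0,0],"translation":[18.3,-43.6,0],"jaw":0.2},
    {"dr":[0,0,0],"translation":[18.3,-43.6,0],"jaw":0.2},
    {"dr":[0,0,0],"translation":[18.3,-43.6,0],"jaw":0.2},
    {"dr":[0,0,0],"translation":[18.3,-43.6,0],"jaw":0.2},
    {"dr":[0,0,0],"translation":[18.3,-43.6,0],"jaw":0.2},
    {"dr":[0,0,0],"translation":[18.3,-43.6,0],"jaw":0.2},
    {"dr":[0,0,0],"translation":[18.3,-43.6,0],"jaw":0.2},
    {"dr":[0,0,0],"translation":[18.3,-43.6,0],"jaw":0.2},
    {"dr":[0,0,0],"translation":[18.3,-43.6,0],"jaw":0.2},
    {"dr":[0,0,0],"translation":[18.3,-43.6,0],"jaw":0.2}
  ]
}}

```text
time: 2.2
ee_pos: [0.4956, 0.2951, 0.2484]
tcp_rot: [0.994, 0.112, 0.001, -0.003]
force: [-0.5, 0.9, 0.6]
width: 0.0528
gripper_force: 0.0
```

Run:
```python
from h import *
s=cap('scene'); t=cap('top'); P=cloud(s)
m=blue(s,(350,175,380,210)); v,u=np.nonzero(m); p=P[m]
print('blue',m.sum(),ray(s,u.mean(),v.mean(),.07))
# silhouette midline horizontally, and rows range
print('rows',v.min(),v.max(),'cols',u.min(),u.max())
print('block hole from block cloud edges: ')
b=P[170:225,335:390].reshape(-1,3); q=b[(b[:,2]>.040)&(b[:,2]<.050)&(abs(b[:,0]-.497)<.06)&(abs(b[:,1]-.289)<.06)]; print(len(q),cv2.minAreaRect(q[:,:2].astype(np.float32)*1000))
print('hole ray',ray(t,291.9,211,.054))
print(ray(t,181.2,258.4,.085))
o=robot.observe(); print(o['ee_pos'],o['tcp_rot'],o['joint_pos'].round(2))
```

```text
blue 59 [0.49513659 0.29274684 0.07      ]
rows 185 197 cols 361 366
block hole from block cloud edges: 
291 ((496.6241149902344, 288.7931213378906), (76.14837646484375, 76.74528503417969), 3.9128355979919434)
hole ray [0.64011447 0.04471945 0.054     ]
[0.49648652 0.28939034 0.085     ]
[0.49553241 0.29156515 0.24799103] [ 9.93763270e-01  1.11502026e-01  1.20856951e-04 -1.35936859e-03] [-0.55  0.61 -0.1   1.71  0.08  0.82 -2.03]
```

>>> {"api": "carry_out", "payload": {
  "increments": [
    {"dr":[0,0,0],"translation":[0.05,0.2,4],"jaw":0.2},
    {"dr":[0,0,0],"translation":[0.05,0.2,8],"jaw":0.2},
    {"dr":[0,0,0],"translation":[0.05,0.2,12],"jaw":0.2},
    {"dr":[0,0,0],"translation":[0.05,0.2,15],"jaw":0.2},
    {"dr":[0,0,0],"translation":[0.05,0.2,17],"jaw":0.2},
    {"dr":[0,0,0],"translation":[0.05,0.2,18.5],"jaw":0.2},
    {"dr":[0,0,0],"translation":[0.05,0.2,19.3],"jaw":0.2},
    {"dr":[0,0,0],"translation":[0.05,0.2,19.3],"jaw":0.2},
    {"dr":[0,0,0],"translation":[0.05,0.2,19.3],"jaw":0.2}
  ]
}}

```text
time: 3.05
ee_pos: [0.4975, 0.284, 0.0558]
tcp_rot: [0.994, 0.108, 0.0, 0.0]
force: [0.3, 0.1, -0.4]
width: 0.0528
gripper_force: 0.0
```

Run:
```python
from h import *
s=cap('scene')
im=cv2.cvtColor(s['color'],cv2.COLOR_RGB2BGR)[140:240,310:420]
cv2.imwrite('pics/g1.png',cv2.resize(im,None,fx=5,fy=5,interpolation=cv2.INTER_CUBIC))
o=robot.observe(); print(o['ee_pos'],o['force'])
```

```text
[0.49784258 0.28458892 0.05635459] [ 0.75219528  0.53930503 -0.8431972 ]
```

View pics/g1.png

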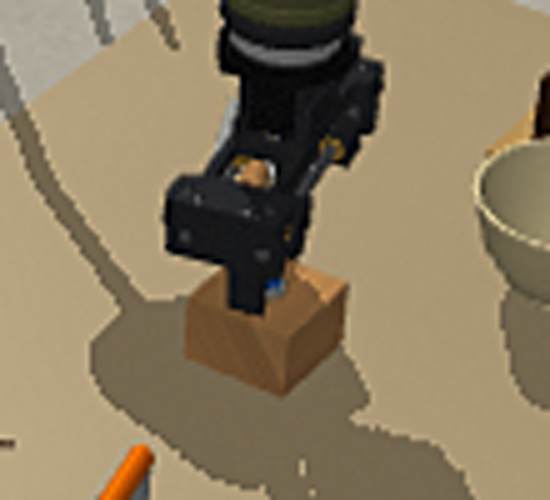

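The near finger straddles the grip at crop (250,290), with the blue just visible at (275,288). The TCP is about 5 mm off in y, so I'll shift it and close.

>>> {"api": "carry_out", "payload": {
  "increments": [
    {"dr":[0,0,0],"translation":[0,-0.5,0],"jaw":0.2},
    {"dr":[0,0,0],"translation":[0,-0.5,0],"jaw":0.2},
    {"dr":[0,0,0],"translation":[0,-0.5,0],"jaw":-0.3},
    {"dr":[0,0,0],"translation":[0,-0.5,0],"jaw":-0.5},
    {"dr":[0,0,0],"translation":[0,-0.5,0],"jaw":-0.8},
    {"dr":[0,0,0],"translation":[0,-0.5,0],"jaw":-1},
    {"dr":[0,0,0],"translation":[0,-0.5,0],"jaw":-1},
    {"dr":[0,0,0],"translation":[0,-0.5,0],"jaw":-1}
  ]
}}

```text
time: 3.77
ee_pos: [0.4961, 0.2898, 0.0554]
tcp_rot: [0.994, 0.108, -0.0, 0.0]
force: [0.7, -0.1, 0.2]
width: 0.0153
gripper_force: 30.0
```

Run:
```python
from h import *
o=robot.observe(); print(o['ee_pos'],o['force'],o['width'],o['gripper_force'])
```

```text
[0.49609847 0.28980595 0.05538875] [ 0.66244285 -0.09263894  0.21474898] 0.015346376901957934 29.96219515800476
```

>>> {"api": "carry_out", "payload": {
  "increments": [
    {"dr":[0,0,0],"translation":[0,0,-1.5],"jaw":-1},
    {"dr":[0,0,0],"translation":[0,0,-4],"jaw":-1},
    {"dr":[0,0,0],"translation":[0,0,-8],"jaw":-1},
    {"dr":[0,0,0],"translation":[0,0,-12],"jaw":-1},
    {"dr":[0,0,0],"translation":[1.2,3.7,-12],"jaw":-1},
    {"dr":[0,0,0],"translation":[2.4,7.4,-12],"jaw":-1},
    {"dr":[0,0,0],"translation":[3.6,11.1,-12],"jaw":-1},
    {"dr":[0,0,0],"translation":[4.9,14.9,-12],"jaw":-1},
    {"dr":[0,0,0],"translation":[6.1,18.6,-12],"jaw":-1},
    {"dr":[0,0,0],"translation":[7.3,22.3,-12],"jaw":-1},
    {"dr":[0,0,0],"translation":[8.3,25.3,-12],"jaw":-1},
    {"dr":[0,0,0],"translation":[8.8,26.9,-12],"jaw":-1}
  ]
}}

```text
time: 4.77
ee_pos: [0.6417, 0.0396, 0.1751]
tcp_rot: [0.994, 0.105, 0.0, 0.002]
force: [0.7, -0.2, -0.2]
width: 0.0148
gripper_force: 30.0
```

Run:
```python
from h import *
o=robot.observe(); print(o['ee_pos'],o['tcp_rot'],o['width'],o['joint_pos'].round(2))
```

```text
[0.64169711 0.03961155 0.17509961] [9.94448687e-01 1.05204738e-01 2.70449245e-04 1.92336024e-03] 0.0147734159129215 [-0.06  0.79 -0.14  1.57  0.14  0.8  -1.62]
```

>>> {"api": "carry_out", "payload": {
  "increments": [
    {"dr":[0,0,0],"translation":[0,0,0],"jaw":-1},
    {"dr":[0,0,0],"translation":[0,0,2],"jaw":-1},
    {"dr":[0,0,0],"translation":[0,0,4],"jaw":-1},
    {"dr":[0,0,0],"translation":[0,0,5.5],"jaw":-1},
    {"dr":[0,0,0],"translation":[0,0,6],"jaw":-1},
    {"dr":[0,0,0],"translation":[0,0,6],"jaw":-1},
    {"dr":[0,0,0],"translation":[0,0,6],"jaw":-1}
  ]
}}

```text
time: 5.35
ee_pos: [0.6399, 0.0471, 0.1158]
tcp_rot: [0.994, 0.109, 0.0, -0.0]
force: [-0.4, 0.3, -0.8]
width: 0.0149
gripper_force: 30.0
```

Run:
```python
from h import *
o=robot.observe(); print(o['ee_pos'],o['tcp_rot'],o['force'])
s=cap('scene'); t=cap('top')
im=cv2.cvtColor(s['color'],cv2.COLOR_RGB2BGR)[215:305,310:430]
a=cv2.resize(im,(720,540),interpolation=cv2.INTER_CUBIC); cv2.imwrite('pics/g2.png',a)
for z in(.0,.046): # predicted projections of tip axis & hole
    pass
def proj(c,X): 
    q=c['K']@(c['R']@np.array(X)+c['t']); return q[:2]/q[2]
e=o['ee_pos']
print('tip',(proj(s,[e[0],e[1],e[2]-.046])-[310,215])*6,'hole(.6402,.0460)',(proj(s,[.6402,.046,.054])-[310,215])*6)
```

```text
[0.63991403 0.04705499 0.11575151] [ 9.94060454e-01  1.08829094e-01  4.90267382e-05 -2.00093530e-04] [-0.43162291  0.34233861 -0.75398167]
tip [304.99564289 229.46435668] hole(.6402,.0460) [301.93719102 258.42050189]
```

View pics/g2.png

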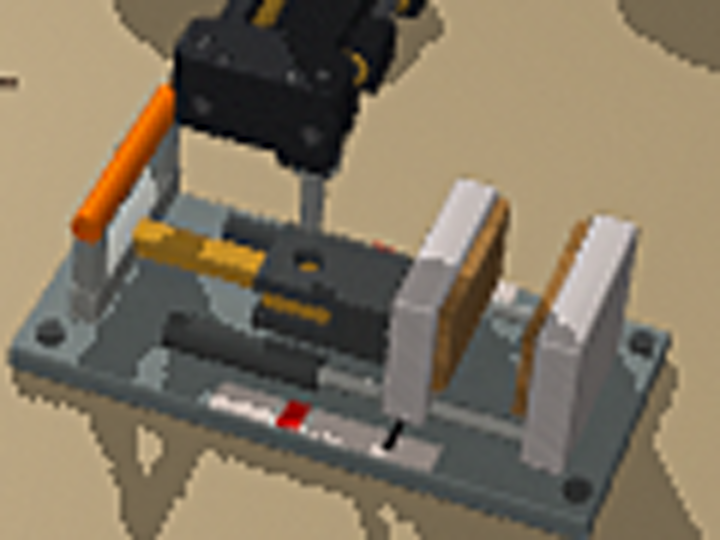

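The pin tip is at crop (313,230), just above the fork hole at (309,265), and it lines up within 1–2 mm. I'll lower it gently and watch the force.

>>> {"api": "carry_out", "payload": {
  "increments": [
    {"dr":[0,0,0],"translation":[0,0.05,0.5],"jaw":-1},
    {"dr":[0,0,0],"translation":[0,0.05,1.0],"jaw":-1},
    {"dr":[0,0,0],"translation":[0,0.05,1.3],"jaw":-1},
    {"dr":[0,0,0],"translation":[0,0.05,1.6],"jaw":-1},
    {"dr":[0,0,0],"translation":[0,0.05,1.8],"jaw":-1},
    {"dr":[0,0,0],"translation":[0,0.05,2.0],"jaw":-1},
    {"dr":[0,0,0],"translation":[0,0.05,2.0],"jaw":-1}
  ]
}}

```text
time: 6.03
ee_pos: [0.64, 0.0457, 0.095]
tcp_rot: [0.994, 0.108, -0.0, -0.0]
force: [0.9, -0.9, -1.5]
width: 0.0152
gripper_force: 30.0
```

Run:
```python
from h import *
o=robot.observe(); print(o['ee_pos'],o['force'],o['ft_torque'],o['width'])
```

```text
[0.6399953  0.04568263 0.09497683] [ 0.93764935 -0.87697552 -1.52767721] [ 0.08700993 -0.07224743  0.00528956] 0.015159568244461066
```

>>> {"api": "carry_out", "payload": {
  "increments": [
    {"dr":[0,0,0],"translation":[0,0,0.4],"jaw":-1},
    {"dr":[0,0,0],"translation":[0,0,0.8],"jaw":-1},
    {"dr":[0,0,0],"translation":[0,0,1.2],"jaw":-1},
    {"dr":[0,0,0],"translation":[0,0,1.4],"jaw":-1},
    {"dr":[0,0,0],"translation":[0,0,1.4],"jaw":-1}
  ]
}}

```text
time: 6.45
ee_pos: [0.6399, 0.0458, 0.0808]
tcp_rot: [0.994, 0.108, -0.0, -0.0]
force: [-0.2, 0.6, -1.4]
width: 0.0152
gripper_force: 30.0
```

Tip at about 35 mm now, through the upper plate and lug, with no resistance.

>>> {"api": "carry_out", "payload": {
  "increments": [
    {"dr":[0,0,0],"translation":[0,0,0.4],"jaw":-1},
    {"dr":[0,0,0],"translation":[0,0,0.8],"jaw":-1},
    {"dr":[0,0,0],"translation":[0,0,1.1],"jaw":-1},
    {"dr":[0,0,0],"translation":[0,0,1.4],"jaw":-1},
    {"dr":[0,0,0],"translation":[0,0,1.6],"jaw":-1},
    {"dr":[0,0,0],"translation":[0,0,1.75],"jaw":-1},
    {"dr":[0,0,0],"translation":[0,0,1.75],"jaw":-1}
  ]
}}

```text
time: 7.03
ee_pos: [0.6401, 0.0458, 0.0644]
tcp_rot: [0.994, 0.108, 0.0, 0.0]
force: [-0.6, 0.1, 2.7]
width: 0.0148
gripper_force: 30.0
```

>>> {"api": "carry_out", "payload": {
  "increments": [
    {"dr":[0,0,0],"translation":[0,0,0.15],"jaw":-1},
    {"dr":[0,0,0],"translation":[0,0,0.3],"jaw":-1},
    {"dr":[0,0,0],"translation":[0,0,0.3],"jaw":-1}
  ]
}}

```text
time: 7.28
ee_pos: [0.6403, 0.0458, 0.0641]
tcp_rot: [0.994, 0.108, 0.001, 0.0]
force: [-7.0, -0.0, 21.6]
width: 0.0145
gripper_force: 30.0
```

It stops firmly at the expected height of 64 mm with 22 N, so the collar is home. I'll relax, open and rise.

>>> {"api": "carry_out", "payload": {
  "increments": [
    {"dr":[0,0,0],"translation":[0,0,-0.3],"jaw":-1},
    {"dr":[0,0,0],"translation":[0,0,-0.3],"jaw":-0.5},
    {"dr":[0,0,0],"translation":[0,0,-0.3],"jaw":0.2},
    {"dr":[0,0,0],"translation":[0,0,-0.3],"jaw":0.2},
    {"dr":[0,0,0],"translation":[0,0,-0.3],"jaw":0.2},
    {"dr":[0,0,0],"translation":[0,0,-1.5],"jaw":0.2},
    {"dr":[0,0,0],"translation":[0,0,-4],"jaw":0.2},
    {"dr":[0,0,0],"translation":[0,0,-8],"jaw":0.2},
    {"dr":[0,0,0],"translation":[0,0,-11.5],"jaw":0.2},
    {"dr":[0,0,0],"translation":[0,0,-13],"jaw":0.2},
    {"dr":[0,0,0],"translation":[0,0,-13],"jaw":0.2}
  ]
}}

```text
time: 8.2
ee_pos: [0.6431, 0.046, 0.1964]
tcp_rot: [0.994, 0.108, 0.005, -0.0]
force: [0.7, 0.1, -0.0]
width: 0.0528
gripper_force: 0.0
```

Run:
```python
from h import *
o=robot.observe(); print(o['ee_pos'],o['tcp_rot'],o['width'],o['joint_pos'].round(2))
s=cap('scene'); t=cap('top')
im=cv2.cvtColor(s['color'],cv2.COLOR_RGB2BGR)[215:305,310:430]
cv2.imwrite('pics/g3.png',cv2.resize(im,(720,540),interpolation=cv2.INTER_CUBIC))
m=blue(s,(340,230,390,275)); v,u=np.nonzero(m); p=cloud(s)[m]; print(m.sum(),np.percentile(p[:,2],[5,50,95]),ray(s,u.mean(),v.mean(),.079))
m=orange(s,(310,220,350,265)); v,u=np.nonzero(m); print('bar',ray(s,u.mean(),v.mean(),.08))
```

```text
[0.64310414 0.04599235 0.19635227] [ 9.94123922e-01  1.08145479e-01  4.70906155e-03 -8.34342558e-05] 0.052760286091637625 [-0.06  0.76 -0.15  1.56  0.14  0.83 -1.62]
77 [0.06330756 0.08641704 0.10172539] [0.64010142 0.04771467 0.079     ]
bar [0.55720189 0.02846731 0.08      ]
```

View pics/g3.png

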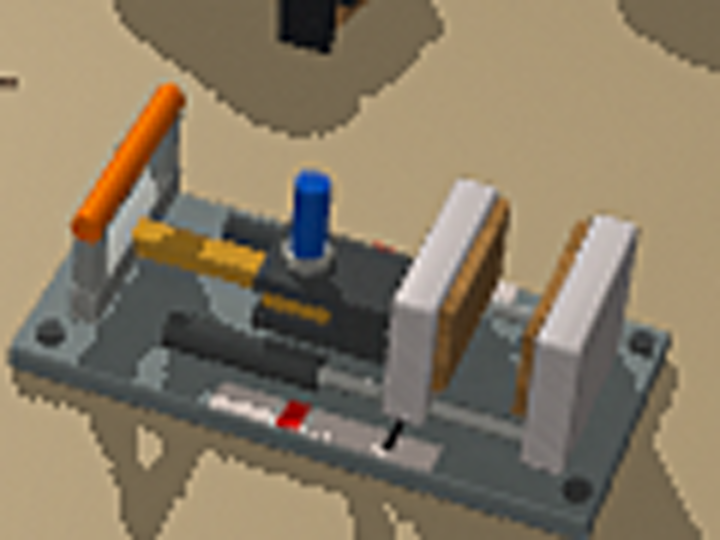

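The pin is seated with its collar on the fork at crop (307,255), and the pointer at (395,435) shows the jaw still closed. Next I'll turn 90° and move over the bar.

>>> {"api": "carry_out", "payload": {
  "increments": [
    {"dr":[0,0,-7],"translation":[-1,0,0],"jaw":0.2},
    {"dr":[0,0,-14],"translation":[-2,0,0],"jaw":0.2},
    {"dr":[0,0,-21],"translation":[-3,0,0],"jaw":0.2},
    {"dr":[0,0,-28],"translation":[-4,0,0],"jaw":0.2},
    {"dr":[0,0,-35],"translation":[-5,0,0],"jaw":0.2},
    {"dr":[0,0,-42],"translation":[-6,0,0],"jaw":0.2},
    {"dr":[0,0,-49],"translation":[-7,0,0],"jaw":0.2},
    {"dr":[0,0,-56],"translation":[-8,0,0],"jaw":0.2},
    {"dr":[0,0,-63],"translation":[-8.5,0,0],"jaw":0.2},
    {"dr":[0,0,-70],"translation":[-8.5,0,0],"jaw":0.2},
    {"dr":[0,0,-77],"translation":[-8.5,0,0],"jaw":0.2},
    {"dr":[0,0,-84],"translation":[-8.5,0,0],"jaw":0.2}
  ]
}}

```text
time: 9.3
ee_pos: [0.5557, 0.0271, 0.1894]
tcp_rot: [0.664, 0.748, -0.001, -0.001]
force: [-0.9, -0.7, -0.3]
width: 0.0529
gripper_force: 0.0
```

>>> {"api": "carry_out", "payload": {
  "increments": [
    {"dr":[0,0,-6],"translation":[0,0,0],"jaw":0.2},
    {"dr":[0,0,-6],"translation":[0,0,0],"jaw":0.2},
    {"dr":[0,0,-6],"translation":[0,0,0],"jaw":0.2}
  ]
}}

```text
time: 9.55
ee_pos: [0.5561, 0.0271, 0.1896]
tcp_rot: [0.627, 0.779, -0.001, -0.001]
force: [-0.8, -0.2, -0.5]
width: 0.0526
gripper_force: 0.0
```

Run:
```python
from h import *
o=robot.observe(); R=Rn.from_quat(o['tcp_rot']); print(o['ee_pos'],R.as_matrix().round(4),o['width'],o['joint_pos'].round(2))
d=np.array([.5577,.0278,.061])-o['ee_pos']; print(totool(d))
```

```text
[0.55612645 0.02710341 0.18961258] [[-2.126e-01  9.771e-01 -2.900e-03]
 [ 9.771e-01  2.126e-01  2.000e-04]
 [ 9.000e-04 -2.800e-03 -1.000e+00]] 0.0526435898573951 [ 0.22  0.72 -0.6   1.81  0.55  0.79 -0.45]
[ 0.02360573  0.204193   12.86076674]
```

>>> {"api": "carry_out", "payload": {
  "increments": [
    {"dr":[0,0,0],"translation":[0,0.15,3],"jaw":0.2},
    {"dr":[0,0,0],"translation":[0,0.15,6],"jaw":0.2},
    {"dr":[0,0,0],"translation":[0,0.15,9],"jaw":0.2},
    {"dr":[0,0,0],"translation":[0,0.15,11],"jaw":0.2},
    {"dr":[0,0,0],"translation":[0,0.15,12.3],"jaw":0.2},
    {"dr":[0,0,0],"translation":[0,0.15,12.8],"jaw":0.2},
    {"dr":[0,0,0],"translation":[0,0.15,12.8],"jaw":0.2},
    {"dr":[0,0,0],"translation":[0,0.15,12.8],"jaw":-0.3},
    {"dr":[0,0,0],"translation":[0,0.15,12.8],"jaw":-0.6},
    {"dr":[0,0,0],"translation":[0,0.15,12.8],"jaw":-1},
    {"dr":[0,0,0],"translation":[0,0.15,12.8],"jaw":-1},
    {"dr":[0,0,0],"translation":[0,0.15,12.8],"jaw":-1}
  ]
}}

```text
time: 10.55
ee_pos: [0.559, 0.0276, 0.0636]
tcp_rot: [0.627, 0.779, 0.0, 0.0]
force: [0.3, 0.0, 0.4]
width: 0.0216
gripper_force: 0.0
```

Run:
```python
from h import *
o=robot.observe(); print(o['ee_pos'],o['force'],o['width'],o['gripper_force'])
t=cap('top'); s=cap('scene')
h=hsv(t); mm=(((h[...,0]<4)|(h[...,0]>175))&(h[...,1]>130)&(h[...,2]>90)); mm[:,:255]=0;mm[:,335:]=0;mm[:190]=0;mm[225:]=0
n,l,st,ce=cv2.connectedComponentsWithStats(mm.astype(np.uint8))
ex=np.array([np.cos(np.radians(12.44)),np.sin(np.radians(12.44))]);O=np.array([.6891,.0574])
ey=np.array([-ex[1],ex[0]])
for i in range(1,n): r=ray(t,*ce[i],.015)[:2]-O; print('red top',st[i],(r@ex).round(4),(r@ey).round(4))
h=hsv(s); mm=(((h[...,0]<4)|(h[...,0]>175))&(h[...,1]>130)&(h[...,2]>90)); mm[:,:330]=0;mm[:,400:]=0;mm[:240]=0;mm[300:]=0
n,l,st,ce=cv2.connectedComponentsWithStats(mm.astype(np.uint8))
for i in range(1,n): r=ray(s,*ce[i],.015)[:2]-O; print('red sc',st[i],(r@ex).round(4),(r@ey).round(4))
# pointers: from viewed pics; crop fix (110,241),(313,214) /4.8 ; g3 (395,435)/6
for c,u,v in((t,245+109/4.8-.4,145+241/4.8-.4),(t,245+314/4.8-.4,145+214/4.8-.4),(s,310+395/6-.4,215+435/6-.4)):
    r=ray(c,u,v,.0185)[:2]-O; print('ptr',(r@ex).round(4),(r@ey).round(4))
```

```text
[0.5589502  0.0275715  0.06356582] [0.25763841 0.00540121 0.40255577] 0.02156862675803943 0.0
red sc [373 256   1   1   1] -0.0344 0.0644
red sc [356 282   6   5  18] -0.0337 -0.054
ptr 0.0119 0.0547
ptr 0.0117 -0.0554
ptr 0.0115 -0.0516
```

>>> {"api": "carry_out", "payload": {
  "increments": [
    {"dr":[0,0,0],"translation":[0,0,0],"jaw":-1},
    {"dr":[0,0,0],"translation":[0,0,0],"jaw":-1},
    {"dr":[0,0,0],"translation":[0,0,0],"jaw":-1},
    {"dr":[0,0,0],"translation":[0,-0.3,0],"jaw":-1},
    {"dr":[0,0,0],"translation":[0,-0.7,0],"jaw":-1},
    {"dr":[0,0,0],"translation":[0,-1.1,0],"jaw":-1},
    {"dr":[0,0,0],"translation":[0,-1.5,0],"jaw":-1},
    {"dr":[0,0,0],"translation":[0,-1.9,0],"jaw":-1},
    {"dr":[0,0,0],"translation":[0,-2.3,0],"jaw":-1},
    {"dr":[0,0,0],"translation":[0,-2.7,0],"jaw":-1},
    {"dr":[0,0,0],"translation":[0,-3,0],"jaw":-1},
    {"dr":[0,0,0],"translation":[0,-3,0],"jaw":-1}
  ]
}}

```text
time: 11.65
ee_pos: [0.5337, 0.0221, 0.0633]
tcp_rot: [0.626, 0.779, 0.004, 0.002]
force: [9.0, 0.8, -4.4]
width: 0.0127
gripper_force: 30.0
```

```bash
cat >> h.py <<'E'
ex=np.array([np.cos(np.radians(12.44)),np.sin(np.radians(12.44))]);O=np.array([.6891,.0574])
ey=np.array([-ex[1],ex[0]])
def proj(c,X):
    q=c['K']@(c['R']@np.array(X)+c['t']); return q[:2]/q[2]
def pin(s):
    m=blue(s,(320,225,395,280)); v,u=np.nonzero(m); r=ray(s,u.mean(),v.mean(),.079)[:2]-O; return m.sum(),r@ex,r@ey
def strip(c,side,z=.0185):
    "gray/red profile along fixture x at the strip, side=+-1"
    out=[]
    for a in np.arange(-.060,.025,.0015):
        p=O+a*ex+side*.0555*ey; u=proj(c,[*p,z]); 
        b=cv2.getRectSubPix(c['color'],(1,1),tuple(map(float,u)))[0,0]; out.append((round(a*1000,1),*map(int,b)))
    return out
E
python3 - <<'E'
from h import *
o=robot.observe(); print(o['ee_pos'],o['force'],o['width'],o['gripper_force'])
s=cap('scene'); print(pin(s), 'tcp along',(o['ee_pos'][:2]-O)@ex)
print(strip(s,-1))
E
```

```text
[0.533698   0.02213502 0.06331148] [ 9.04872726  0.82310611 -4.44151141] 0.012670115436513045 30.008919686079025
(np.int64(76), np.float64(-0.07268937946581638), np.float64(0.001383399934480675)) tcp along -0.1593501695250258
[(np.float64(-60.0), 142, 131, 125), (np.float64(-58.5), 142, 132, 126), (np.float64(-57.0), 142, 132, 127), (np.float64(-55.5), 143, 133, 127), (np.float64(-54.0), 144, 133, 127), (np.float64(-52.5), 143, 133, 127), (np.float64(-51.0), 142, 132, 126), (np.float64(-49.5), 143, 132, 126), (np.float64(-48.0), 144, 132, 127), (np.float64(-46.5), 143, 132, 126), (np.float64(-45.0), 144, 133, 127), (np.float64(-43.5), 145, 135, 129), (np.float64(-42.0), 144, 137, 131), (np.float64(-40.5), 142, 140, 134), (np.float64(-39.0), 141, 124, 118), (np.float64(-37.5), 141, 82, 76), (np.float64(-36.0), 141, 37, 33), (np.float64(-34.5), 140, 2, 2), (np.float64(-33.0), 141, 0, 0), (np.float64(-31.5), 141, 1, 1), (np.float64(-30.0), 140, 11, 10), (np.float64(-28.5), 140, 40, 36), (np.float64(-27.0), 140, 101, 95), (np.float64(-25.5), 142, 139, 133), (np.float64(-24.0), 144, 139, 
[... 418 characters left out ...]
, 133), (np.float64(-4.5), 144, 135, 128), (np.float64(-3.0), 144, 134, 128), (np.float64(-1.5), 144, 133, 128), (np.float64(0.0), 144, 133, 128), (np.float64(1.5), 144, 133, 128), (np.float64(3.0), 144, 133, 127), (np.float64(4.5), 144, 133, 128), (np.float64(6.0), 144, 134, 128), (np.float64(7.5), 144, 133, 127), (np.float64(9.0), 143, 133, 126), (np.float64(10.5), 145, 134, 128), (np.float64(12.0), 145, 134, 129), (np.float64(13.5), 144, 133, 128), (np.float64(15.0), 143, 133, 128), (np.float64(16.5), 144, 133, 128), (np.float64(18.0), 145, 134, 128), (np.float64(19.5), 145, 134, 128), (np.float64(21.0), 144, 133, 128), (np.float64(22.5), 144, 133, 128), (np.float64(24.0), 143, 133, 127)]
```

The pointer profile in the scene view sits at −11.8 mm and the red band centre at about −33 mm, so 2.1 cm remain. Forces are as expected.

>>> {"api": "carry_out", "payload": {
  "increments": [
    {"dr":[0,0,0],"translation":[0,-0.3,0],"jaw":-1},
    {"dr":[0,0,0],"translation":[0,-0.7,0],"jaw":-1},
    {"dr":[0,0,0],"translation":[0,-1.1,0],"jaw":-1},
    {"dr":[0,0,0],"translation":[0,-1.5,0],"jaw":-1},
    {"dr":[0,0,0],"translation":[0,-1.8,0],"jaw":-1},
    {"dr":[0,0,0],"translation":[0,-2.0,0],"jaw":-1},
    {"dr":[0,0,0],"translation":[0,-2.1,0],"jaw":-1},
    {"dr":[0,0,0],"translation":[0,-2.1,0],"jaw":-1},
    {"dr":[0,0,0],"translation":[0,-2.1,0],"jaw":-1},
    {"dr":[0,0,0],"translation":[0,-2.1,0],"jaw":-1}
  ]
}}

```text
time: 12.53
ee_pos: [0.515, 0.018, 0.0633]
tcp_rot: [0.627, 0.779, 0.005, 0.003]
force: [11.6, -0.2, -7.3]
width: 0.0126
gripper_force: 30.0
```

Run:
```python
from h import *
o=robot.observe(); print(o['ee_pos'],o['force'],o['width'],o['gripper_force'])
s=cap('scene'); print(pin(s), 'tcp along',(o['ee_pos'][:2]-O)@ex)
print([tuple(map(float,x)) for x in strip(s,-1) if -45<x[0]<-20])
im=cv2.cvtColor(s['color'],cv2.COLOR_RGB2BGR)[215:305,310:430]
cv2.imwrite('pics/g4.png',cv2.resize(im,(720,540),interpolation=cv2.INTER_CUBIC))
```

```text
[0.51496882 0.01801627 0.06331099] [11.62793946 -0.15691923 -7.28259042] 0.012646153376999824 30.000173673033714
(np.int64(75), np.float64(-0.09198698171824934), np.float64(0.0019485114211760823)) tcp along -0.17852688113291637
[(-43.5, 145.0, 135.0, 129.0), (-42.0, 145.0, 138.0, 132.0), (-40.5, 144.0, 142.0, 136.0), (-39.0, 144.0, 125.0, 119.0), (-37.5, 145.0, 83.0, 78.0), (-36.0, 147.0, 38.0, 35.0), (-34.5, 151.0, 2.0, 2.0), (-33.0, 86.0, 12.0, 13.0), (-31.5, 25.0, 22.0, 24.0), (-30.0, 47.0, 20.0, 19.0), (-28.5, 90.0, 40.0, 37.0), (-27.0, 133.0, 100.0, 95.0), (-25.5, 150.0, 139.0, 133.0), (-24.0, 146.0, 139.0, 132.0), (-22.5, 144.0, 136.0, 130.0), (-21.0, 145.0, 135.0, 129.0)]
```

View pics/g4.png

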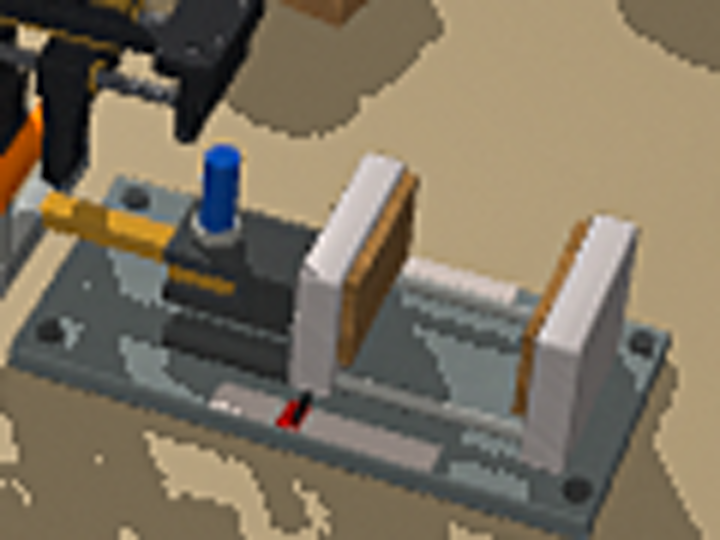

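The pointer at crop (300,408) is over the red band at (293,413), about 2 mm short of its centre. The pin is still home and the bar is gripped. I'll pull a little more and let it settle.

>>> {"api": "carry_out", "payload": {
  "increments": [
    {"dr":[0,0,0],"translation":[0,-0.1,0],"jaw":-1},
    {"dr":[0,0,0],"translation":[0,-0.2,0],"jaw":-1},
    {"dr":[0,0,0],"translation":[0,-0.22,0],"jaw":-1},
    {"dr":[0,0,0],"translation":[0,-0.22,0],"jaw":-1},
    {"dr":[0,0,0],"translation":[0,-0.22,0],"jaw":-1},
    {"dr":[0,0,0],"translation":[0,-0.22,0],"jaw":-1},
    {"dr":[0,0,0],"translation":[0,-0.22,0],"jaw":-1},
    {"dr":[0,0,0],"translation":[0,-0.22,0],"jaw":-1},
    {"dr":[0,0,0],"translation":[0,-0.22,0],"jaw":-1},
    {"dr":[0,0,0],"translation":[0,-0.22,0],"jaw":-1}
  ]
}}

```text
time: 13.42
ee_pos: [0.5133, 0.0177, 0.0633]
tcp_rot: [0.627, 0.779, 0.005, 0.003]
force: [12.7, 0.4, -8.5]
width: 0.0125
gripper_force: 30.0
```

Run:
```python
from h import *
o=robot.observe(); print(o['ee_pos'],o['force'],o['width'],o['gripper_force'],abs(o['qvel']).max())
s=cap('scene'); print(pin(s), 'tcp along',(o['ee_pos'][:2]-O)@ex)
print([tuple(map(float,x)) for x in strip(s,-1) if -45<x[0]<-20])
```

```text
[0.51325504 0.01766619 0.06331659] [12.69814631  0.37106339 -8.50206748] 0.012547999365576693 29.997352212667465 0.0014160355745416254
(np.int64(76), np.float64(-0.09366333894157579), np.float64(0.0017165113245406719)) tcp along -0.18027584186450343
[(-43.5, 146.0, 136.0, 131.0), (-42.0, 146.0, 139.0, 134.0), (-40.5, 146.0, 142.0, 136.0), (-39.0, 146.0, 124.0, 118.0), (-37.5, 148.0, 81.0, 75.0), (-36.0, 116.0, 43.0, 39.0), (-34.5, 62.0, 18.0, 18.0), (-33.0, 37.0, 16.0, 17.0), (-31.5, 46.0, 12.0, 12.0), (-30.0, 113.0, 15.0, 13.0), (-28.5, 149.0, 40.0, 35.0), (-27.0, 145.0, 101.0, 94.0), (-25.5, 144.0, 139.0, 133.0), (-24.0, 144.0, 139.0, 132.0), (-22.5, 144.0, 136.0, 130.0), (-21.0, 145.0, 134.0, 129.0)]
```

The pointer is centred on the red band at −33 mm, the arm is still and the bar is gripped at 30 N. I'll hand the job in.

```bash
python3 -c "
from rig import job
print(job.job_done())"
```

```text
the job is handed in; nothing more can be done
None
```

The pin went fully home with the jaw closed; the job was handed in with the gripper still holding the handle bar and the pointer I could see (the -y side) centred on its red band.

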